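Clear and zero the locksmith's screw press

ROBOT

A 6-joint arm with a two-finger parallel gripper is mounted at the origin on the work surface. World frame = base frame: x ahead of the robot, y to its left, z up, the work surface at z = 0. Lengths are in m, angles in degrees, forces in N, time in s.
With the tool pointing down it reaches from about 0.375 to 0.75 m from the base axis. Payload 9 kg.
Tool frame: the origin (TCP) lies where the fingers leave the gripper's body, on its centre line; the fingertips stand 73 mm ahead of it and the grasp point (between the pads) lies 54 mm ahead of it (robot.tip_reach is the distance from the TCP to the fingertips, in m); z points along the fingers, y is the direction in which the jaws open and shut (so a half turn about z gives the same grasp; the last joint's range is limited). The gripper opens to 85 mm and grips with 20 to 120 N. Pads are 22 mm wide; open, the fingers measure 114 mm over their backs; the gripper's body (76 mm by 85 mm) begins 54 mm behind the grasp point. The pads swing forward as they close: fully open they stand 13 mm farther back than shut.
Start: joints at [-82.088, 5.964, 5.575, 89.605, 0, 77.527], TCP at [0.209, -0.562, 0.304] pointing down, gripper open.
Joint ranges: [-171.21, 171.21], [-48.23, 106.86], [-62.78, 66.21], [-105.2, 120.99], [-86.42, 89.51], [-180, 180]. Speed limits (degrees/s): [127.2, 127.2, 147.25, 180, 180, 180].

INTERFACE

Orientations are given as [roll, pitch, yaw] about the fixed x, y, z axes, in that order (R = Rz(yaw) Ry(pitch) Rx(roll)).
In Python, from plant import robot gives the robot as it stands. Calls block until the motion is done:
- robot.move_pose(position, orientation): joint-space move of the TCP to a pose.
- robot.line_to(position, vel=0.15, rotation=None, guard=None): straight line of the TCP; rotation=None keeps the orientation; vel is the mean speed in m/s. With guard (N) it stops when the force on the tool has changed by that much, and returns True; else False.
- robot.goto_joints(angles): joint-space move.
- robot.set_gripper(opening): finger opening in m; the grip force is fixed at half the most; returns when the fingers have stopped.
- robot.pause(seconds).
- robot.ik(position, orientation): joint angles nearest the present ones, or None.
- robot.observe(): the state.
- robot.grab_frame(name): name is "side" or "top" or "wrist"; returns the picture (480x640x3 uint8, blue, green, red); there is no depth.
- robot.get_calibration(name): a dict with "vertical_fov" (degrees; the focal length in pixels is half the picture's height over the tangent of half this angle, whatever the lens; pixels are square), "cx", "cy" (the principal point, pixels), "k1" (the pictures are not rectified: a ray, as slopes to the right and down, at radius r is drawn at 1 + k1 r^2 times it, then the intrinsics apply), "rvec" (rotation vector, rad) and "tvec" (3), from world to camera coordinates, as OpenCV has them. Camera axes: x right, y down, z forward; pixel columns grow to the right and rows downward; lengths in m; the calibration is good to about 2 mm. A picture is of the moment at which its call begins: read the wrist's pose just before it. get_calibration takes no time and is no camera call; for the wrist camera it gives the pose at the moment of the call.
A pose or a line that the arm cannot do raises robot.IKError and nothing moves.
- robot.job_done(): hands the job in, once; it reports no verdict.
The state is a dict: "time": time; "q": joint angles; "qvel": joint speeds; "joint_torque": joint torques, N m; "tool_pos": TCP position; "tcp_rot": TCP orientation; "ft_force": force on the tool from outside, world axes, zero at the start; "torque": the same for the moment, N m; "gripper_width": finger opening in m.
Only numpy, scipy, OpenCV 4.12 (cv2) and the standard library are available. Lean on these libraries where they do the work, as an engineer would, in place of code of your own. Each camera call takes 0.05 s, during which the arm holds its last target.

TASK

On the small screw press, push the spring ejector slide fully home so that the brass lock body is pushed out into the press's catch tray, and let the slide spring back. Then, by its black handle, turn the wheel clockwise right to its stop, back it off exactly two full turns, and finish still gripping the handle there: do not let go of it at the end. Leave the other things on the bench where they are.

Things in the scene. Friction and masses are not known exactly. Their poses are not given: they have to be found in the camera images.
- press: grey screw press fixed to the bench; origin on the wheel's upright axis at the bench top (z 0). Press frame, mm: bed x -80..55, y -220..22, top z 20; column x -77..-47 with overarm up to z 170; its ram (8 mm a turn) comes down at x = y = 0 on the anvil (top z 35, y -50..20). The lock body sits there between low walls, in the ram's way; the ejector comes from the -y end.
- tray (a point): centre of the floor (z 5 mm) of the press's open aluminium catch tray, beyond the anvil's +y end, at (0, 68, 5) mm in the press frame; inside x -36..36, y 22..113 mm, rim at z 34 mm
- ejector (a joint): ejector slide of the press, m: 0 at rest, 0.050 fully home (a hard stop). It moves along the press's +y and a spring brings it back; about 3 N to start, 8 N at the end. It pushes the lock body off the anvil's end, and it drops into the tray before the slide is home.
- push_face (a point): centre of the outer face of the ejector's upright steel push plate (36 mm wide along press x, 8 mm thick along y, from z 28 to 80 mm). At rest it is at (0, -204, 60) mm in the press frame; the face looks to the press's -y and is pushed towards +y. Beyond the bed's end is free bench.
- wheel (a joint): steel handwheel on top of the press, rad: 0 at the closed stop (firm), grows counter-clockwise seen from above (opening, 6.283 a turn), up to 19.5. Starts 0.45 to 1.3 turns open. Friction 0.06 N m; stays where left. Rim radius 50 mm, 12 mm thick, top at z 192 mm; hub no higher.
- crank: black round upright handle on the wheel's rim, 18 mm diameter, 42 mm tall (z 192 to 234 mm), origin at its centre, 50 mm from the wheel's axis. Spins freely on its pin (grip it and lead it round without turning the gripper); a soft bushing gives up to 4 mm radially. At wheel value a it is at (-50 cos a, -50 sin a) mm in the press frame: on the -x side at the stop and after each whole turn.
- lock_center (a point): centre of the loose brass lock body, 17 x 34 x 25 mm (x, y, z of its body), about 60 g; at the start it stands on the anvil under the ram, its length along the press's y, its centre at z 47.5 mm
- padlock: bystander: brass padlock lying flat, body 42 x 50 x 20 mm, shackle along its +x; origin at its underside
- door_cylinder: bystander: steel door-lock cylinder 66 mm long with a key in it, 30 mm high, stands beside the press; origin at its underside
- hasp: bystander: black hasp plate 34 x 110 mm with a raised loop 34 mm high; origin at its underside
- screwdriver: bystander: screwdriver lying on the bench; origin at its underside
- stock_box: bystander: open card box of lock parts, 140 x 100 x 60 mm; origin at its underside
- clear_case: bystander: clear plastic case 130 x 90 x 36 mm with keys on top; origin at its underside
- key_ring: bystander: steel key ring, 40 mm across, 4 mm thick, flat on the bench; origin at its underside

How it is judged:
By the outcome, as a careful person would: the job done as asked, in the order asked, and still so for the second after the job is handed in, while the arm keeps its last pose, push and grip.
It also fails if it takes over 72 s, if anything falls off the work surface, if the arm or the gripper's body presses on something with over 40 N, if the wrist force passes 120 N, or if a joint passes its speed limit or range.

## Working session

There is one attempt and no reset: what is moved stays moved. The work goes in short steps, each a Python script; the robot and the scene stay as the last script left them, time stands still between calls to the robot, and variables do not carry over. Pictures are saved under pics/ and viewed, and the job is handed in when it is done.

```bash
ls; mkdir -p pics; python3 - <<'E'
from plant import robot
import cv2
for n in("side","top","wrist"):
    im=robot.grab_frame(n);cv2.imwrite(f"pics/{n}0.png",im);print(n,robot.get_calibration(n))
print(robot.observe())
E
```

```text
pics
side {'vertical_fov': 47.42441648660224, 'cx': 318.7463904247341, 'cy': 244.19906732574142, 'k1': 0.01255320468572503, 'rvec': array([ 0.64619321, -2.51115876,  1.36379975]), 'tvec': array([0.4960342 , 0.27138168, 1.15022598])}
top {'vertical_fov': 51.12840771515091, 'cx': 323.06275232799817, 'cy': 229.49678728300555, 'k1': -0.07911478781366771, 'rvec': array([ 2.15768853, -2.1249125 ,  0.1752246 ]), 'tvec': array([-0.0084094 ,  0.58341809,  1.33442902])}
wrist {'vertical_fov': 71.40864817318446, 'cx': 319.1482328765748, 'cy': 239.16876728210806, 'k1': -0.032706045907547804, 'rvec': array([-2.35862768,  1.63916526,  0.26099569]), 'tvec': array([-0.59903498, -0.03993113,  0.37945247])}
{'time': 0.15, 'q': array([-8.20875690e+01,  5.99038737e+00,  5.53915250e+00,  8.96061215e+01,
        3.11584963e-05,  7.75260710e+01]), 'qvel': array([-0.00457382, -0.1319513 ,  0.09868451,  0.06818618, -0.04816773,
       -0.00441903]), 'joint_torque': array([ 3.38350583e-03, -5.57355630e+01,  5.04006708e+01,  1.25709077e-02,
       -3.69639665e-04,  9.51120398e-06]), 'tool_pos': array([ 0.20898669, -0.56223478,  0.30332258]), 'tcp_rot': array([-1.79944004e+02, -1.24191241e-02,  2.03863539e+01]), 'ft_force': array([ 0.19295057,  0.16707331, -0.89649628]), 'torque': array([ 0.00458269, -0.0199475 ,  0.00183625]), 'gripper_width': 0.08569194257975862}
```

View pics/top0.png

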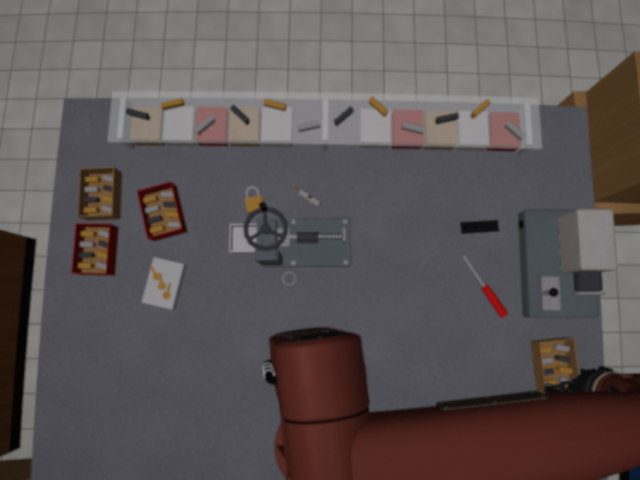

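View pics/side0.png

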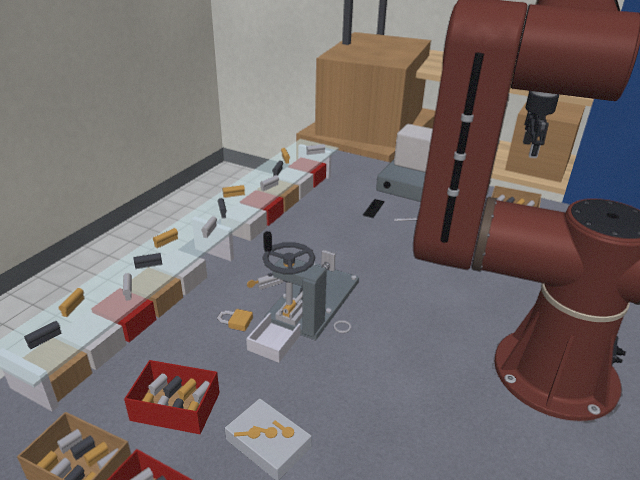

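View pics/wrist0.png

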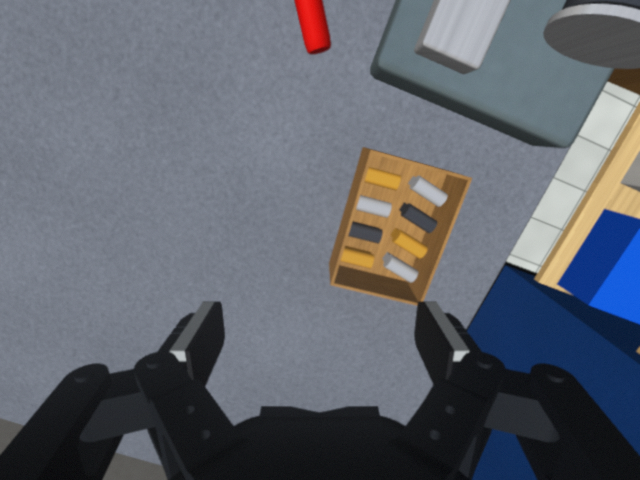

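```bash
cat > h.py <<'E'
import numpy as np, cv2
from scipy.spatial.transform import Rotation as Ro
def ray(c,u,v):
    f=240/np.tan(np.radians(c["vertical_fov"]/2))
    K=np.array([[f,0,c["cx"]],[0,f,c["cy"]],[0,0,1]])
    d=np.array([c["k1"],0,0,0,0.])
    p=cv2.undistortPointsIter(np.array([[[u,v]]],float),K,d,None,None,(3,50,1e-9))[0,0]
    R=Ro.from_rotvec(np.ravel(c["rvec"])).as_matrix();t=np.ravel(c["tvec"])
    return -R.T@t, R.T@np.array([p[0],p[1],1])
def plane(c,u,v,z):
    o,d=ray(c,u,v); return o+d*(z-o[2])/d[2]
def tri(cs):
    A=np.zeros((3,3));b=np.zeros(3)
    for c,u,v in cs:
        o,d=ray(c,u,v);d=d/np.linalg.norm(d);P=np.eye(3)-np.outer(d,d);A+=P;b+=P@o
    X=np.linalg.solve(A,b); return X
def proj(c,X):
    f=240/np.tan(np.radians(c["vertical_fov"]/2))
    K=np.array([[f,0,c["cx"]],[0,f,c["cy"]],[0,0,1]])
    return cv2.projectPoints(np.array(X,float).reshape(-1,1,3),np.ravel(c["rvec"]),np.ravel(c["tvec"]),K,np.array([c["k1"],0,0,0,0.]))[0][:,0]
def crop(im,x0,y0,w,h,s,name):
    cv2.imwrite(name,cv2.resize(im[y0:y0+h,x0:x0+w],None,fx=s,fy=s,interpolation=cv2.INTER_CUBIC))
E
python3 - <<'E'
from h import *
crop(cv2.imread("pics/top0.png"),220,175,150,110,5,"pics/t0c.png")
crop(cv2.imread("pics/side0.png"),210,220,160,150,4,"pics/s0c.png")
E
```

```text
(no output)
```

View pics/t0c.png

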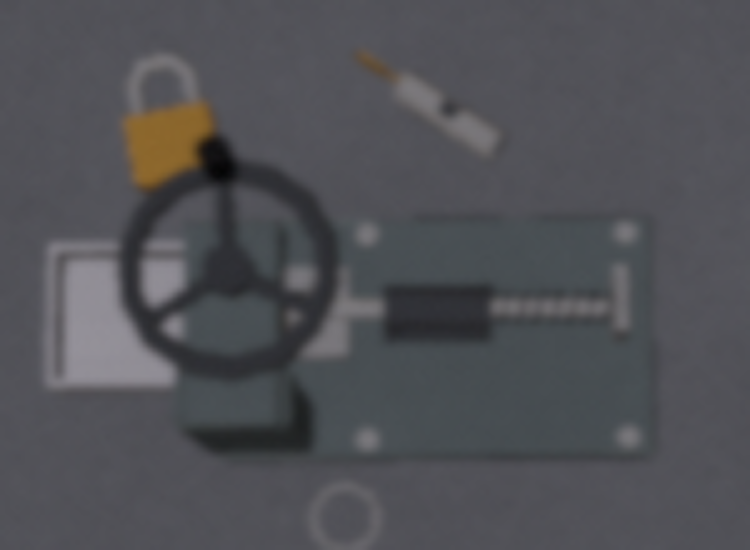

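View pics/s0c.png

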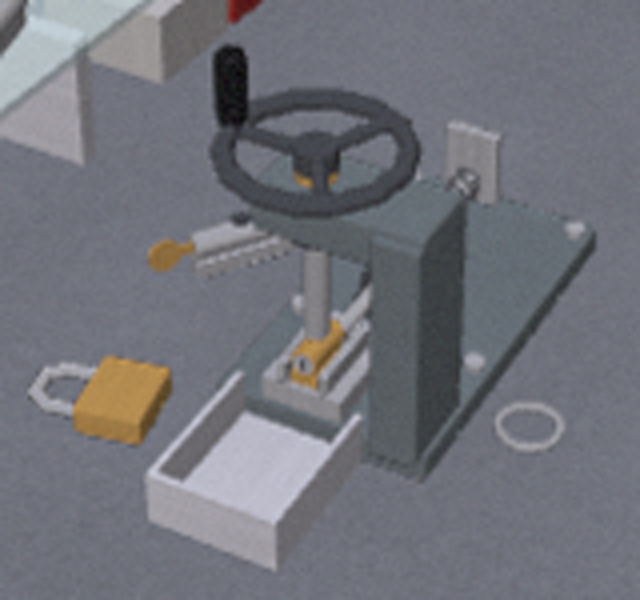

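```bash
cat > fit.py <<'E'
from plant import robot
from h import *
c=robot.get_calibration("top"); s=robot.get_calibration("side")
T=lambda X,Y:(220+(X+.5)/5-.5,175+(Y+.5)/5-.5)
S=lambda X,Y:(210+(X+.5)/4-.5,220+(Y+.5)/4-.5)
pts=[("wheel",T(229,270),(0,0,.192)),("bedRT",T(651,217),(.055,-.22,.02)),("bedRB",T(649,457),(-.08,-.22,.02)),
("traymid",T(45,315),(0,None,.034)),("plateT",T(629,264),(.018,-.204,.08)),("plateB",T(629,337),(-.018,-.204,.08))]
W={}
for n,p,q in pts:
    W[n]=plane(c,*p,q[2]);print(n,W[n].round(4))
A=[];b=[]
names=[p for p in pts if p[2][1] is not None]
for n,_,q in names:
    A+= [[q[0],-q[1],1,0],[q[1],q[0],0,1]]; b+=list(W[n][:2])
x=np.linalg.lstsq(np.array(A),np.array(b),rcond=None)[0]
print("scale",np.hypot(x[0],x[1]),"yaw",np.degrees(np.arctan2(x[1],x[0])),"o",x[2:]); print((np.array(A)@x-b).reshape(-1,2).round(4))
print("side wheel ctr",plane(s,*S(315,152),.192), "side bed corner",plane(s,*S(594,238),.02))
print("tri wheel",tri([(c,*T(229,270)),(s,*S(315,152))]))
print("crank top/base side z?", tri([(c,*T(215,150)),(s,*S(230,82))]))
print("key ring",plane(c,*T(345,517),0.004),"cyl",plane(c,*T(400,85),.03),plane(c,*T(495,150),.03),"padlock",plane(c,*T(150,185),.02))
E
python3 fit.py
```

```text
wheel [0.5602 0.1429 0.192 ]
bedRT [ 0.6217 -0.0744  0.02  ]
bedRB [ 0.4862 -0.0742  0.02  ]
traymid [0.5585 0.2622 0.034 ]
plateT [ 0.5847 -0.0593  0.08  ]
plateB [ 0.5452 -0.0596  0.08  ]
scale 0.9926388276191127 yaw 1.1517889284794793 o [0.56118543 0.14351181]
[[ 0.001   0.0006]
 [-0.0015  0.0007]
 [-0.0001 -0.0022]
 [-0.0016  0.0007]
 [ 0.0022  0.0003]]
side wheel ctr [0.55942854 0.15068005 0.192     ] side bed corner [ 0.4870979  -0.06790432  0.02      ]
tri wheel [0.56213959 0.14399229 0.18673369]
crank top/base side z? [0.614082   0.14839682 0.21702869]
key ring [0.45138559 0.09466802 0.004     ] cyl [0.69321877 0.06820776 0.03      ] [0.65664363 0.0140322  0.03      ] padlock [0.63555163 0.20856877 0.02      ]
```

```bash
python3 - <<'E'
from plant import robot
from h import *
print(robot.tip_reach)
c=robot.get_calibration("wrist");o=robot.observe()
R=Ro.from_rotvec(c["rvec"]).as_matrix();cp=-R.T@c["tvec"]
Rt=Ro.from_euler("xyz",o["tcp_rot"],degrees=True).as_matrix()
print("cam in tool",Rt.T@(cp-o["tool_pos"]),"axis",Rt.T@R.T@[0,0,1])
for p,y in [((.566,-.11,.30),91),((.566,-.11,.30),-89),((.566,-.11,.107),91),((.51,.143,.272),91),((.62,.143,.3),91),((.62,.143,.3),1)]:
    print(p,y,robot.ik(p,[180,0,y]))
E
```

```text
0.0726
cam in tool [ 0.07951388 -0.00055006 -0.0693387 ] axis [-3.09622684e-01  1.77390876e-04  9.50859486e-01]
(0.566, -0.11, 0.3) 91 [-23.98746236   1.80977641   0.83915348  89.02937707   0.
  65.01253764]
(0.566, -0.11, 0.3) -89 [ -23.98746236    1.80977641    0.83915348   89.02937707    0.
 -114.98746236]
(0.566, -0.11, 0.107) 91 [-23.98746236   5.41882504 -15.65645464  68.92472032   0.
  65.01253764]
(0.51, 0.143, 0.272) 91 [  1.5000841   -6.59349398 -10.25725509  86.33623889   0.
  90.5000841 ]
(0.62, 0.143, 0.3) 91 [ 1.23535231 12.38567181 12.21351236 89.82784055  0.         90.23535231]
(0.62, 0.143, 0.3) 1 [   1.23535231   12.38567181   12.21351236   89.82784055    0.
 -179.76464769]
```

```bash
python3 - <<'E'
from plant import robot
from h import *
import pickle
robot.set_gripper(0.0)
robot.move_pose([.566,-.15,.30],[180,0,-88.8])
c=robot.get_calibration("wrist");im=robot.grab_frame("wrist");cv2.imwrite("pics/w1.png",im);pickle.dump(c,open("w1.pkl","wb"))
im=robot.grab_frame("top");cv2.imwrite("pics/t1.png",im)
o=robot.observe();print(o["time"],o["tool_pos"],o["tcp_rot"],o["ft_force"],o["gripper_width"])
E
```

```text
3.8917 [ 0.5659241  -0.15031672  0.2999848 ] [ 1.79998822e+02 -2.67452755e-03 -8.88468246e+01] [-0.60938391  0.65909838  0.87367095] 0.0002418040660622507
```

View pics/w1.png

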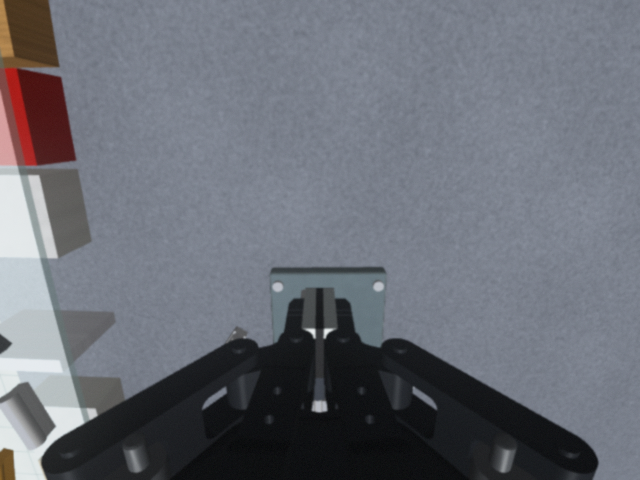

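```bash
python3 - <<'E'
from h import *
import pickle
c=pickle.load(open("w1.pkl","rb"))
im=cv2.imread("pics/w1.png"); crop(im,250,250,160,170,4,"pics/w1c.png")
for p in [(272,273),(385,272)]: print(plane(c,*p,.02))
E
```

```text
[ 0.61793545 -0.07401822  0.02      ]
[ 0.48936689 -0.07780223  0.02      ]
```

View pics/w1c.png

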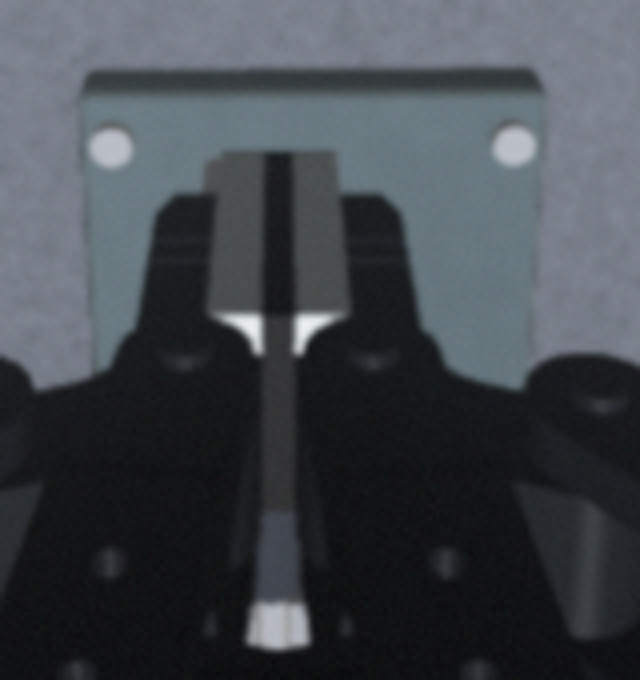

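```bash
python3 - <<'E'
from plant import robot
from h import *
yaw=np.radians(1.3);ey=np.array([-np.sin(yaw),np.cos(yaw),0]);ex=np.array([np.cos(yaw),np.sin(yaw),0]);O=np.array([.561,.1435,0])
P=lambda y,z:O+ey*y+[0,0,z]
def st(t):
    o=robot.observe();d=o["tool_pos"]-O;print(t,round(o["time"],2),"press",(d@ex).round(4),(d@ey).round(4),d[2].round(4),"F",o["ft_force"].round(1))
robot.line_to(P(-.25,.30),vel=.2)
robot.line_to(P(-.25,.113),vel=.2);st("low")
print(robot.line_to(P(-.2,.113),vel=.08,guard=15));st("a")
print(robot.line_to(P(-.18,.113),vel=.08,guard=18));st("b")
print(robot.line_to(P(-.150,.113),vel=.02,guard=12));st("c")
robot.pause(.1);st("d")
cv2.imwrite("pics/s2.png",robot.grab_frame("side"))
cv2.imwrite("pics/t2.png",robot.grab_frame("top"))
E
python3 - <<'E'
from h import *
crop(cv2.imread("pics/s2.png"),210,200,200,150,4,"pics/s2c.png")
E
```

```text
low 5.34 press 0.0007 -0.2505 0.1144 F [0.7 0.4 0.2]
False
a 6.12 press 0.0002 -0.2003 0.1132 F [ 0.5 -4.8  1.7]
False
b 6.52 press 0.0002 -0.1807 0.1132 F [-0.1 -7.   1.3]
True
c 7.42 press 0.0002 -0.1654 0.1132 F [-0.3 -7.5  3.1]
d 7.53 press 0.0002 -0.1657 0.1132 F [ 0.1 -7.3  2.6]
```

View pics/s2c.png

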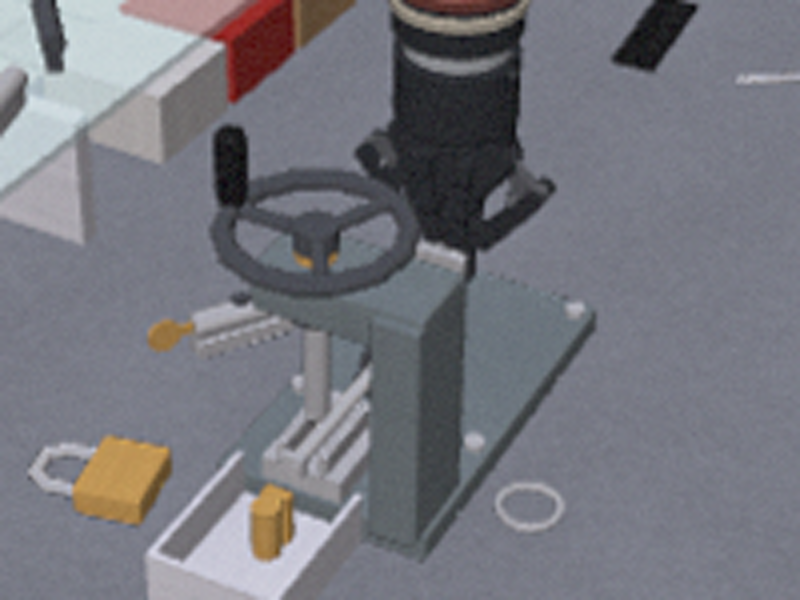

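```bash
cat > k.py <<'E'
from plant import robot
from h import *
yaw=np.radians(1.3);ey=np.array([-np.sin(yaw),np.cos(yaw),0]);ex=np.array([np.cos(yaw),np.sin(yaw),0]);O=np.array([.561,.1435,0])
P=lambda x,y,z:O+ex*x+ey*y+[0,0,z]
def st(t):
    o=robot.observe();d=o["tool_pos"]-O;f=o["ft_force"];print(t,round(o["time"],2),"press",(d@ex).round(4),(d@ey).round(4),d[2].round(4),"Fxyz",(f@ex).round(1),(f@ey).round(1),f[2].round(1),"w",round(o["gripper_width"],4))
E
python3 - <<'E'
from k import *
print(robot.line_to(P(0,-.160,.113),vel=.015,guard=14));st("e")
robot.pause(.05);st("f")
robot.line_to(P(0,-.22,.113),vel=.06);st("g")
robot.line_to(P(0,-.25,.113),vel=.15);st("h")
robot.line_to(P(0,-.25,.30),vel=.25);st("h")
c=cv2.imwrite("pics/t3.png",robot.grab_frame("top"));cv2.imwrite("pics/s3.png",robot.grab_frame("side"))
crop(cv2.imread("pics/s3.png"),210,200,200,150,4,"pics/s3c.png")
crop(cv2.imread("pics/t3.png"),220,175,150,110,5,"pics/t3c.png")
E
```

```text
True
e 7.9 press 0.0002 -0.1651 0.1135 Fxyz -2.9 -8.0 5.5 w 0.0
f 7.95 press 0.0003 -0.1653 0.1136 Fxyz -1.1 -7.4 5.3 w -0.0001
g 9.03 press -0.0002 -0.2195 0.1126 Fxyz -0.2 0.6 0.2 w 0.0001
h 9.38 press -0.0001 -0.2503 0.1129 Fxyz -0.2 0.1 0.0 w 0.0001
h 10.28 press -0.0004 -0.2496 0.2983 Fxyz -0.4 0.0 -0.4 w -0.0003
```

View pics/s3c.png

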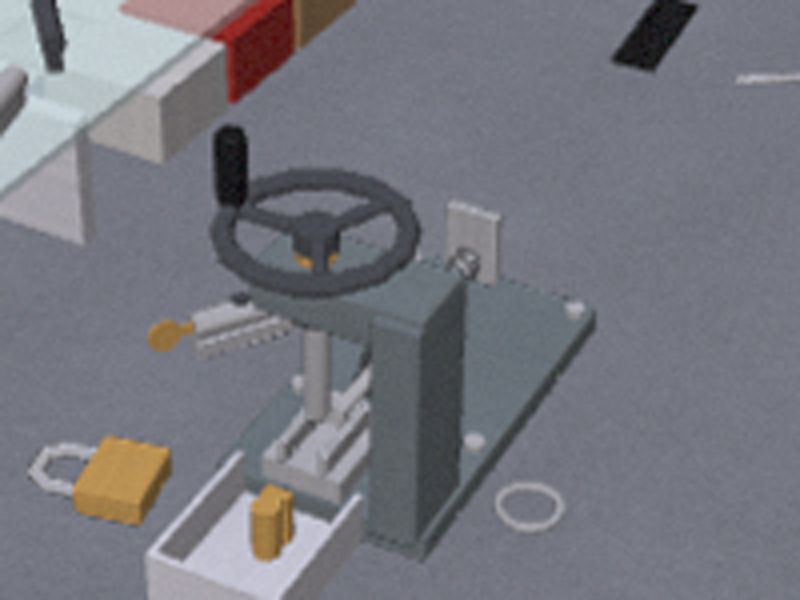

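View pics/t3c.png

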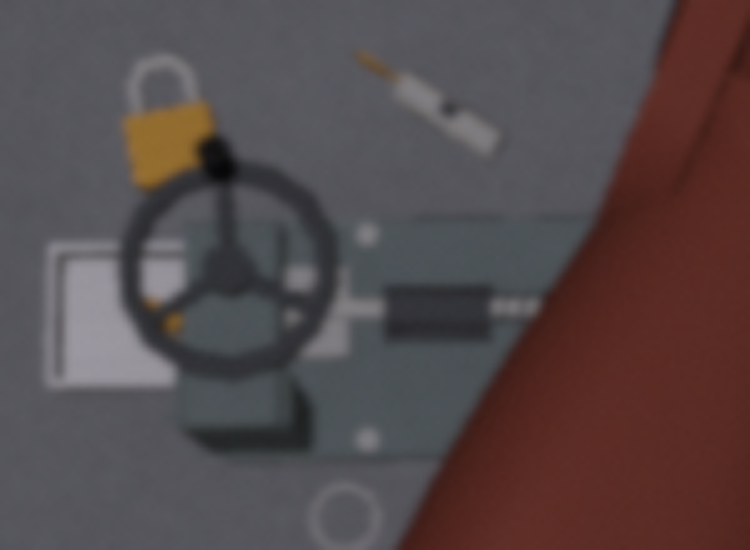

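```bash
python3 - <<'E'
from k import *
c=robot.get_calibration("top");s=robot.get_calibration("side")
im=cv2.imread("pics/t3.png");g=im.max(2)[195:222,250:280]
m=(cv2.imread("pics/t3.png").max(2)<25).astype(np.uint8);m[:195]=0;m[222:]=0;m[:,:250]=0;m[:,280:]=0
v,u=np.nonzero(m);print(len(u),u.mean(),v.mean(),u.min(),u.max(),v.min(),v.max())
X=plane(c,u.mean(),v.mean(),.213);d=X-O;print("top",X,d@ex,d@ey)
im=cv2.imread("pics/s3.png");m=(im.max(2)<35).astype(np.uint8);q=np.zeros_like(m);q[225:260,258:278]=m[225:260,258:278]
v2,u2=np.nonzero(q);print(len(u2),u2.mean(),v2.mean(),u2.min(),u2.max(),v2.min(),v2.max())
X=plane(s,u2.mean(),v2.mean(),.213);d=X-O;print("side",X,d@ex,d@ey)
X=tri([(c,u.mean(),v.mean()),(s,u2.mean(),v2.mean())]);d=X-O;print("tri",X,d@ex,d@ey)
E
```

```text
28 263.32142857142856 207.39285714285714 261 266 204 210
top [0.60904157 0.14736255 0.213     ] 0.048116838789973575 0.0027716253434420944
115 267.44347826086954 241.48695652173913 264 271 232 251
side [0.61289598 0.14723173 0.213     ] 0.05196728747055221 0.0025533843340105567
tri [0.61044283 0.14800576 0.21375977] 0.049532326363813176 0.0033828697402504258
```

```bash
python3 - <<'E'
from k import *
robot.set_gripper(.05)
R=[180,0,-88.7]
robot.line_to(P(0.02,-.2,.345),vel=.2)
robot.line_to(P(.0497,.003,.345),vel=.2);st("above")
print(robot.line_to(P(.0497,.003,.272),vel=.1,guard=10));st("down")
cv2.imwrite("pics/s4.png",robot.grab_frame("side"));cv2.imwrite("pics/w4.png",robot.grab_frame("wrist"))
crop(cv2.imread("pics/s4.png"),210,160,200,150,4,"pics/s4c.png")
E
```

```text
above 12.58 press 0.0497 0.002 0.3449 Fxyz -0.1 0.4 0.5 w 0.0502
False
down 13.47 press 0.05 0.0029 0.2728 Fxyz -0.6 0.4 0.6 w 0.0496
```

View pics/s4c.png

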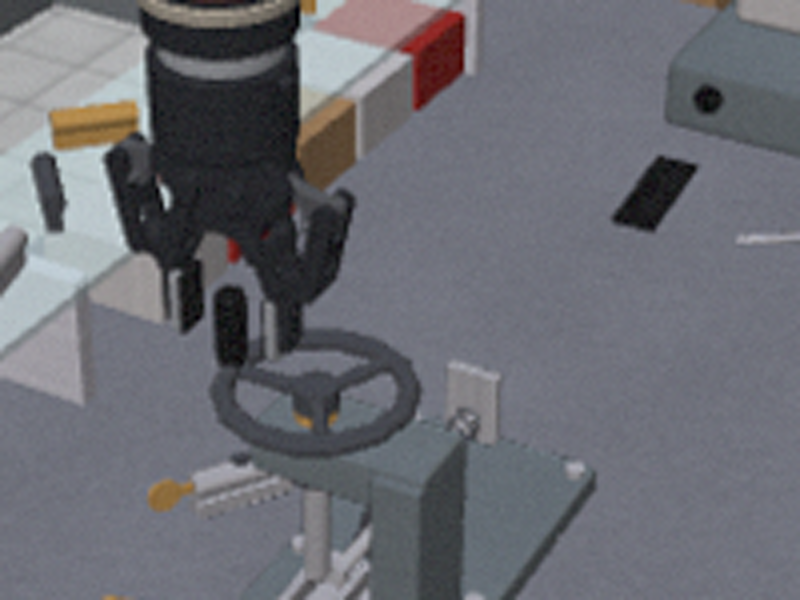

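View pics/w4.png

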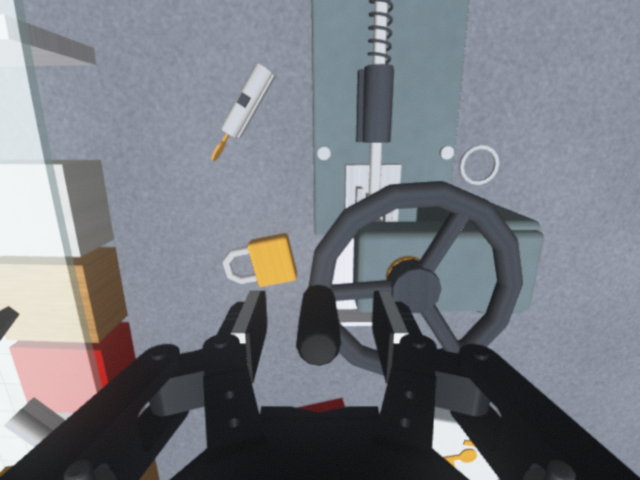

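```bash
cat >> k.py <<'E'
def H(a,z=.272,r=.0497,dy=0,dx=0):
    a=np.radians(a);return P(-r*np.cos(a)+dx,-r*np.sin(a)+dy,z)
E
python3 - <<'E'
from k import *
robot.set_gripper(0);st("grip")
for a in (170,155,140,125,110):
    g=robot.line_to(H(a),vel=.08,guard=25);st(a)
    if g: print("guard");break
E
```

```text
grip 13.97 press 0.0499 0.003 0.2725 Fxyz 0.3 0.2 2.8 w 0.0164
170 14.26 press 0.0491 -0.0092 0.2725 Fxyz 0.3 -1.5 4.0 w 0.0163
155 14.57 press 0.0451 -0.0213 0.2725 Fxyz 0.7 -1.3 6.6 w 0.0162
140 14.88 press 0.0381 -0.0321 0.2725 Fxyz -1.1 -1.1 5.5 w 0.0164
125 15.18 press 0.0285 -0.0407 0.2724 Fxyz 0.1 -1.3 6.5 w 0.0162
110 15.49 press 0.017 -0.0465 0.2725 Fxyz -1.5 -0.9 7.7 w 0.0164
```

```bash
python3 - <<'E'
from k import *
st("now")
for a in (95,80,65,50,35,20):
    g=robot.line_to(H(a),vel=.08,guard=20);st(a)
    if g: print("guard");break
E
```

```text
now 15.49 press 0.017 -0.0465 0.2725 Fxyz -1.5 -0.9 7.7 w 0.0164
95 15.8 press 0.0043 -0.0492 0.2724 Fxyz -1.9 -0.6 7.2 w 0.0163
80 16.11 press -0.0087 -0.0485 0.2724 Fxyz -1.7 -0.8 7.9 w 0.0161
65 16.42 press -0.021 -0.0445 0.2724 Fxyz -1.3 -0.3 7.1 w 0.0162
50 16.73 press -0.0319 -0.0374 0.2724 Fxyz -1.4 0.8 7.2 w 0.0158
35 17.03 press -0.0406 -0.0277 0.2724 Fxyz -0.4 0.6 6.3 w 0.0159
20 17.34 press -0.0465 -0.0161 0.2724 Fxyz -0.7 0.9 7.0 w 0.0163
```

```bash
python3 - <<'E'
from k import *
print(robot.line_to(H(6),vel=.04,guard=12));st(6)
print(robot.line_to(H(-10),vel=.015,guard=10));st("stop")
robot.pause(.2);st("hold")
cv2.imwrite("pics/t5.png",robot.grab_frame("top"));cv2.imwrite("pics/w5.png",robot.grab_frame("wrist"))
E
```

```text
False
6 17.79 press -0.0491 -0.0045 0.2724 Fxyz -0.5 1.1 6.8 w 0.0164
True
stop 18.32 press -0.0488 0.0002 0.2725 Fxyz -0.7 -2.2 3.8 w 0.0159
hold 18.52 press -0.0489 0.0001 0.2725 Fxyz -0.6 -2.7 3.7 w 0.0167
```

View pics/w5.png

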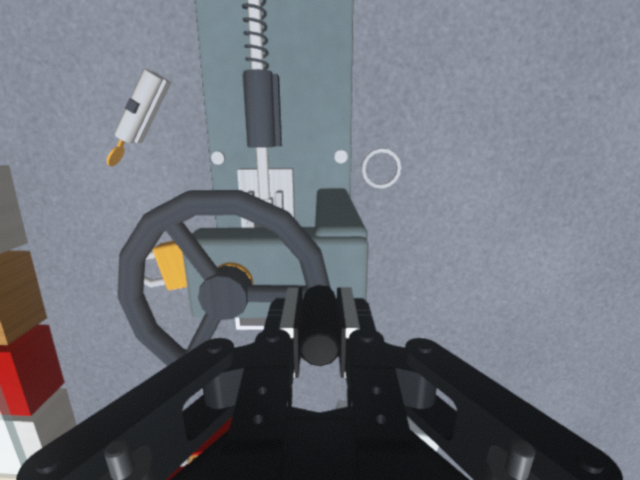

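```bash
python3 - <<'E'
from k import *
print(robot.line_to(P(-.0489,.008,.272),vel=.015,guard=16));st("stop2")
robot.pause(.1);st("hold2")
E
```

```text
True
stop2 18.94 press -0.0487 0.0005 0.2725 Fxyz -0.6 -5.5 4.8 w 0.0161
hold2 19.04 press -0.0488 0.0005 0.2725 Fxyz -0.6 -3.7 3.7 w 0.0161
```

```bash
python3 - <<'E'
from k import *
for a in range(15,721,15):
    g=robot.line_to(H(a,dy=.0002,r=.0495),vel=.08,guard=20)
    if a%60==0 or g: st(a)
    if g: print("guard");break
robot.pause(.2);st("end")
E
```

```text
60 20.28 press -0.0241 -0.043 0.2725 Fxyz 0.7 -1.7 5.9 w 0.0165
120 21.52 press 0.0255 -0.0425 0.2725 Fxyz 1.5 -0.1 6.0 w 0.0164
180 22.75 press 0.0499 0.0008 0.2725 Fxyz 0.5 0.1 6.3 w 0.0162
240 23.98 press 0.0248 0.0433 0.2724 Fxyz -0.9 1.5 6.7 w 0.0161
300 25.22 press -0.0246 0.0428 0.2724 Fxyz -1.4 0.0 7.9 w 0.0161
360 26.45 press -0.049 -0.0006 0.2724 Fxyz -1.1 -1.2 5.9 w 0.0158
420 27.68 press -0.0239 -0.0433 0.2724 Fxyz 1.6 -0.7 6.8 w 0.0161
480 28.92 press 0.0257 -0.0429 0.2725 Fxyz 0.2 -0.3 5.9 w 0.0159
540 30.15 press 0.0501 0.0004 0.2725 Fxyz -0.3 1.2 7.6 w 0.0162
600 31.38 press 0.0249 0.0432 0.2724 Fxyz -0.6 0.8 7.4 w 0.0164
660 32.62 press -0.0246 0.0427 0.2724 Fxyz -0.7 0.2 6.9 w 0.016
720 33.85 press -0.049 -0.0006 0.2724 Fxyz -0.5 -1.0 6.7 w 0.0162
end 34.05 press -0.049 -0.0003 0.2724 Fxyz -0.2 -1.5 6.5 w 0.0162
```

```bash
python3 - <<'E'
from k import *
robot.line_to(H(720,dy=.0006,r=.0495),vel=.01);robot.pause(.2);st("end")
cv2.imwrite("pics/t6.png",robot.grab_frame("top"));cv2.imwrite("pics/s6.png",robot.grab_frame("side"));cv2.imwrite("pics/w6.png",robot.grab_frame("wrist"))
crop(cv2.imread("pics/s6.png"),210,180,200,150,4,"pics/s6c.png")
E
```

```text
end 34.5 press -0.049 0.0002 0.2724 Fxyz -1.0 -0.7 6.9 w 0.0163
```

View pics/s6c.png

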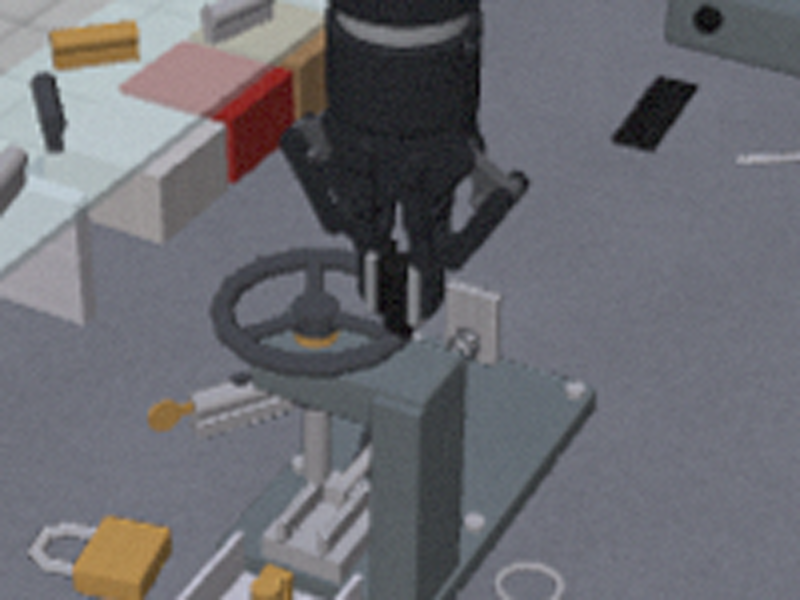

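View pics/w6.png

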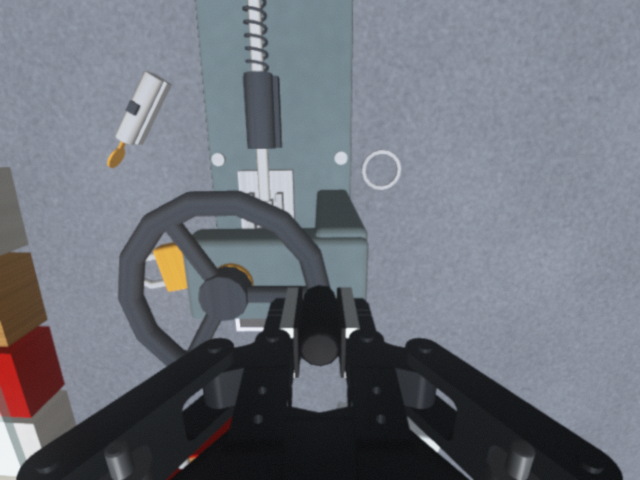

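The wrist view matches the one taken at the stop: hub at (223,296), handle at (319,340) between the pads. In the side view the lock is still in the tray and the ram stands higher.

```bash
python3 - <<'E'
from plant import robot
print(robot.job_done())
E
```

```text
the job is handed in; nothing more can be done
None
```

The job is done and handed in at about 34.5 s on the robot's clock. The gripper is still holding the handle, with the wheel two turns open from its stop.

- **Ejector:** I pushed the slide until it stopped hard, about 50 mm in, and pushed again to confirm it was home. The camera showed the lock body standing in the catch tray and the slide sprung back.
- **Wheel:** I turned it clockwise to the stop, where two presses of 10 N and 16 N both stopped within 0.5 mm of the expected zero position. I then led the handle back through exactly 720°. It first ended about 0.5 mm short of where it stood at the stop, so I nudged it back.
- **Last checks:**
  - The handle is at the position read at the stop (y = 0.2 mm), within about 0.3 mm, which is about 0.4° of wheel.
  - The fingers read 16.3 mm apart on the 18 mm handle. They read about 16 mm throughout the turning, and the pictures show the handle between the pads.
  - The last side and wrist pictures show the nearby things where they were.
  - A steady upward force of about 7 N stayed on the tool while it held the handle. I did not find the cause; it is far below the limits.

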